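# Unpack the new stain bottle from its carton

### The arm

A 6-joint arm with a two-finger parallel gripper is mounted at the origin on a cart in front of the work surface, level with it; the furniture and walls round the work are solid. World frame = base frame: x ahead of the robot, y to its left, z up, the work surface at z = 0. Lengths are in m, angles in degrees, forces in N, time in s.
With the tool pointing down it reaches from about 0.4 to 0.825 m from the base axis. Payload 7 kg.
Tool frame: the origin (TCP) lies on the centre line of the jaws, within the pads' length; the fingertips stand 19 mm ahead of it and the grasp point (between the pads) is the TCP; z points along the fingers, y is the line along which they close (so a half turn about z gives the same grasp; the last joint's range is limited). The gripper opens to 88 mm and grips with 3 to 60 N. Pads are 19 mm wide; open, the fingers measure 130 mm over their backs; the gripper's body (78 mm by 193 mm) begins 47 mm behind the grasp point.
Start: joints at [91.679, 20.546, 0.682, 0, -70.136, -16.507], TCP at [0.173, 0.652, 0.246] pointing down, gripper open.
Joint ranges: [-176.03, 176.03], [-82.01, 121.73], [-58.28, 71.71], [-173.87, 95.51], [-174.79, -0.11], [-173.66, 173.66]. Speed limits (degrees/s): [136.94, 136.94, 172.46, 180, 180, 180].

### API

Orientations are given as [roll, pitch, yaw] about the fixed x, y, z axes, in that order (R = Rz(yaw) Ry(pitch) Rx(roll)).
In Python, from plant import ctrl gives the robot as it stands.
- The arm moves only by the tool move_arm, never from a script. Its argument "motion" is a list of rows, each a list of 3 entries, a list of its own where there are three numbers: the shift along the tool's x, y, z in mm, then the turn, a rotation vector about the tool's x, y, z in degrees, then the closure, from 0 (fully open) to 1 (shut). A call has 1 to 10 rows; each row is the pose to reach, as a shift and turn from the pose commanded when the call began, along the tool's axes at that moment; what a row does not reach only later rows make up. A row lasts 1/12 s, in which the tool goes at most 41.7 mm and 7.16 degrees, less where a joint would pass 70% of its speed; a pose out of reach is approached as far as the arm can. A call with a gripper value outside its range is refused whole. The fingers move at their own pace and stop on an object; the grip force is fixed at half the most. Time passes only in rows, so rows that repeat a pose let the fingers close. It gives the time, the measured TCP pose, the force, the opening and the grip force at its end, in the units of the state.
- ctrl.get_obs(): the state, without advancing time (a new reading comes with each control period).
- ctrl.snapshot(name): name is "side" or "top" or "wrist"; returns a dict with "color" (480x640x3 uint8, blue, green, red), "camera_matrix" (3x3 intrinsics, pixels), "k1" (the pictures are not rectified: a ray, as slopes to the right and down, at radius r is drawn at 1 + k1 r^2 times it, then the intrinsics apply), "cam_to_world" (4x4, takes a point from camera to world coordinates). Camera axes: x right, y up, looking along -z (the intrinsics and any distortion apply to the point x, -y, -z); pixel columns grow to the right and rows downward; lengths in m; the calibration is good to about 2 mm. A picture is of the moment at which its call begins. There is no depth.
- ctrl.close_job(): hands the job in; it is judged then, once.
The state is a dict: "clock": time; "joint_pos": joint angles; "qvel": joint speeds; "tau": joint torques, N m; "tool_pos": TCP position; "orientation": TCP orientation; "force": force on the tool from outside, world axes, zero at the start; "moment": the same for the moment, N m; "opening": finger opening in m; "gripper_force": force on a finger pad.
Only numpy, scipy, OpenCV 4.12 (cv2) and the standard library are available. Lean on these libraries where they do the work, as an engineer would, in place of code of your own. Each camera call takes 0.05 s, during which the arm holds its last target. There are 200 camera calls.

### The job

The tape on the small shipping carton is already slit: swing all four flaps open and fold each one outward, well past upright, so that the whole contents lie open and nothing overhangs the mouth. Then lift the tall dropper bottle out of the foam and set it down gently, upright, on the steel tray beside the dropper bottle already there. Leave the two short jars in their wells, do not disturb the bottle on the tray, and leave the flaps folded back.

Things in the scene. Friction and masses are not known exactly. Their poses are not given: they have to be found in the camera images.
- carton: Brown cardboard carton, fixed, 140 (its x) x 240 (y) x 140 mm high, walls 4 mm. Origin: centre of underside. Creases: long flaps at x = -70, +70 mm, z = 144.5 mm; below them short flaps at y = +120, -120 mm, z = 140 mm, 100 mm gap between their edges. Inside, foam (top at z = 46 mm) has three 37 mm wells, floor at z = 12 mm, at x = 0, y = -70, 0, +70 mm.
- flap_front (a joint): Front long (upper, x = -70 mm) flap of the carton: cardboard, 4 mm thick, 69 mm from crease to free edge, 237 mm along the crease. 0 = closed, flat over the mouth; 1.57 = upright; 3.14 = folded out level. It starts sprung up by 0.75 to 1.05. Stays where left, swings with a light push. Crease along the carton's y.
- flap_back (a joint): Back long (upper, x = +70 mm) flap of the carton: cardboard, 4 mm thick, 69 mm from crease to free edge, 237 mm along the crease. 0 = closed, flat over the mouth; 1.57 = upright; 3.14 = folded out level. It starts sprung up by 0.75 to 1.05. Stays where left, swings with a light push. Crease along the carton's y.
- flap_left (a joint): Left short (lower, y = +120 mm) flap of the carton: cardboard, 4 mm thick, 69 mm from crease to free edge, 116 mm along the crease. 0 = closed, flat over the mouth; 1.57 = upright; 3.14 = folded out level. It starts nearly flat, at 0.05 to 0.12. Stays where left, swings with a light push. Crease along the carton's x; lies under the long flaps; can be hooked up from the gap by a tilted fingertip.
- flap_right (a joint): Right short (lower, y = -120 mm) flap of the carton: cardboard, 4 mm thick, 69 mm from crease to free edge, 116 mm along the crease. 0 = closed, flat over the mouth; 1.57 = upright; 3.14 = folded out level. It starts nearly flat, at 0.05 to 0.12. Stays where left, swings with a light push. Crease along the carton's x; lies under the long flaps; can be hooked up from the gap by a tilted fingertip.
- bottle: The new dropper bottle, the only tall thing in the carton: 90 mm high, round body 32 mm across up to 50 mm, above (60 to 90 mm) a teat cap 21 mm across; 70 g. It stands in one of the two end wells of the foam, under a short flap, its top 102 mm above the bench. Origin: centre of its underside, z up.
- jar_end: Short amber jar with a white cap, 32 mm across, 60 mm high, in the foam's other end well. Stays there. Origin: centre of its underside.
- jar_mid: Short amber jar with a white cap, 32 mm across, 60 mm high, in the foam's middle well. Stays there. Origin: centre of its underside.
- tray: Low stainless steel tray, fast on the bench: 160 mm (its x) by 110 mm (its y), rim 16 mm high, walls 3 mm, floor at z = 3 mm. Origin: centre of its underside.
- bottle_used: A dropper bottle of the same make (90 mm high, 32 mm across) already standing on the tray, near x = +45 mm of the tray. Not to be disturbed. Origin: centre of its underside.
Mind the look-alikes: they are no part of the job. There is more than one size of the tray; the one meant has the size given above.

How it is judged (in metres and radians):
On the way, in this order (a step that is already met when the one before it is completed fails the run):
1. all four flaps are folded outward past upright (each joint above 1.9 rad) (value of joint each of flap_front, flap_back, flap_left, flap_right above 1.9 rad), for 0.2 s.
2. the new bottle is lifted clear of the carton's rim (its foot more than 145 mm above the carton's underside) (z of bottle in the frame of carton above 0.145 m), for 0.1 s.
At the end, for the whole second after the job is handed in: All four flaps still folded back (above 1.85 rad); the new bottle stands upright (within 0.12 rad) and at rest on the floor of the tray, inside its rim; the other bottle still stands upright within 20 mm of where it was; both jars are within 15 mm of where they were in their wells (value of joint each of flap_front, flap_back, flap_left, flap_right above 1.85 rad and x of bottle in the frame of tray between -0.075 and 0.075 m and y of bottle in the frame of tray between -0.05 and 0.05 m and z of bottle in the frame of tray between 0 and 0.007 m and angle between each of bottle, bottle_used's own z axis and vertical below 0.12 rad and linear speed of bottle below 0.02 m/s and distance of bottle_used from where it was at the start of the episode below 0.02 m and distance of each of jar_end, jar_mid from where it was at the start of the episode below 0.015 m); the robot touches nothing.
It fails at once if the new bottle is dropped (moving faster than 0.5 m/s with no finger on it) (contact force between the fingers and bottle below 0.05 N and linear speed of bottle above 0.5 m/s).
It fails at once if a jar is pulled out of its well (moved more than 30 mm) (distance of any of jar_end, jar_mid from where it was at the start of the episode above 0.03 m).
It fails at once if the bottle already on the tray is knocked (moved more than 30 mm or tilted by more than 0.4 rad) (distance of bottle_used from where it was at the start of the episode above 0.03 m or angle between bottle_used's own z axis and vertical above 0.4 rad).
It also fails if it takes over 72 s, if anything falls off the work surface, if the arm or the gripper's body presses on something with over 40 N, if the wrist force passes 120 N, or if a joint passes its speed limit or range.

## Working session

There is one attempt and no reset: what is moved stays moved. The work goes in short steps, Python scripts to look and compute and a tool call to move; the robot and the scene stay as the last step left them, time stands still between calls to the robot, and variables do not carry over. Pictures are saved under pics/ and viewed, at most 10 in all, crops included, and the job is handed in when it is done.

Besides the shell and the picture viewer there is one more tool, called after "Request:" by a JSON object that holds its "name" and its "arguments". move_arm: Moves the arm, as the interface text tells. Its arguments: {"type":"object","properties":{"motion":{"type":"array"}},"required":["motion"]}

```bash
ls; mkdir -p pics; cat > h.py <<'E'
import numpy as np, cv2, pickle
from scipy.spatial.transform import Rotation as R
def snap(ctrl,n,f):
    s=ctrl.snapshot(n); cv2.imwrite('pics/'+f+'.png',s['color']); pickle.dump(s,open('pics/'+f+'.pkl','wb')); return s
def load(f): return pickle.load(open('pics/'+f+'.pkl','rb'))
def ray(s,u,v):
    K=np.array(s['camera_matrix']);k=s['k1'];T=np.array(s['cam_to_world'])
    d=np.array([(u-K[0,2])/K[0,0],(v-K[1,2])/K[1,1]]);p=d.copy()
    for _ in range(30): p=d/(1+k*(p@p))
    return T[:3,3],T[:3,:3]@np.array([p[0],-p[1],-1])
def onz(s,u,v,z):
    o,d=ray(s,u,v); return o+d*(z-o[2])/d[2]
def proj(s,P):
    K=np.array(s['camera_matrix']);k=s['k1'];T=np.array(s['cam_to_world'])
    q=(np.atleast_2d(P)-T[:3,3])@T[:3,:3]; p=np.c_[q[:,0],-q[:,1]]/-q[:,2:]
    p=p*(1+k*(p**2).sum(1,keepdims=True)); return p*[K[0,0],K[1,1]]+[K[0,2],K[1,2]]
E
python3 - <<'E'
from h import *
from plant import ctrl
o=ctrl.get_obs();print(o)
a=snap(ctrl,'top','top0');b=snap(ctrl,'side','side0')
for s in(a,b):print(s['camera_matrix'],s['k1'],s['cam_to_world'])
E
```

```text
pics
{'clock': 0.0, 'joint_pos': array([ 9.16808332e+01,  2.05884355e+01,  6.34250767e-01, -1.77758296e-02,
       -7.01367591e+01, -1.65091559e+01]), 'qvel': array([ 0.06936709, -0.00954547, -0.00768522,  0.09248773, -0.02313011,
       -0.04144592]), 'tau': array([-2.26601669e-04, -5.82713056e+01,  2.93053490e+01,  6.99742064e+00,
        6.96349656e-03, -1.38752503e-04]), 'tool_pos': array([0.17264288, 0.65207673, 0.24466753]), 'orientation': array([ 1.79908056e+02, -9.82377901e-03, -1.48343678e+01]), 'force': array([ 0.63219281, -0.19322317,  0.33483221]), 'moment': array([-0.00208911, -0.00689568, -0.02608392]), 'gripper_force': 0.0, 'opening': 0.08751336054270453}
[[504.49352683   0.         323.28826722]
 [  0.         504.49352683 237.77912597]
 [  0.           0.           1.        ]] -0.01650440133899987 [[-0.0078911   0.99790574 -0.06420168  0.49392346]
 [-0.99967669 -0.00632059  0.02462858 -0.01665717]
 [ 0.02417121  0.06437527  0.99763299  1.05201618]
 [ 0.          0.          0.          1.        ]]
[[546.40030606   0.         322.56868684]
 [  0.         546.40030606 243.12083428]
 [  0.           0.           1.        ]] -0.1374587879478222 [[-0.99870509  0.0342726  -0.03759698  0.52550003]
 [-0.05081895 -0.70638814  0.70599804  0.72319702]
 [-0.00236167  0.70699447  0.70721513  0.84161866]
 [ 0.          0.          0.          1.        ]]
```

View pics/top0.png

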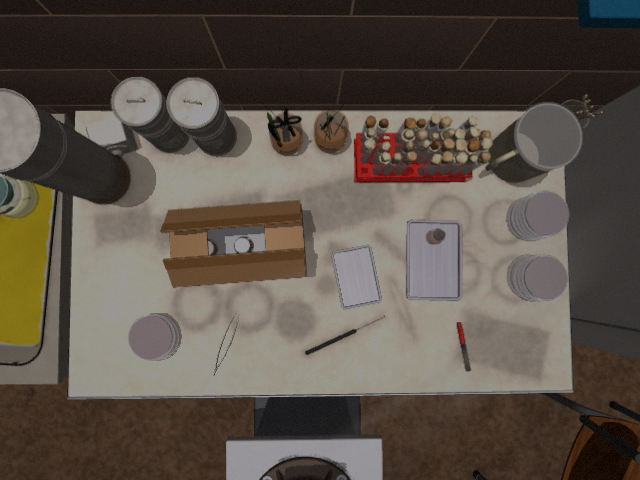

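View pics/side0.png

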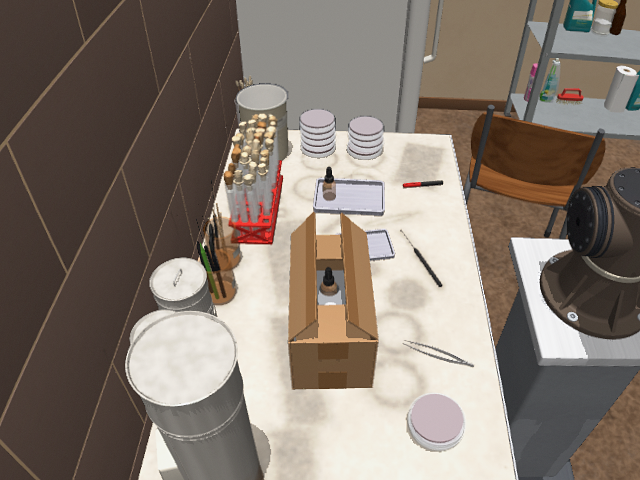

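```bash
python3 - <<'E'
from h import *
a=cv2.imread('pics/top0.png');b=cv2.imread('pics/side0.png')
rs=lambda i,f:cv2.resize(i,None,fx=f,fy=f,interpolation=cv2.INTER_CUBIC)
o=np.zeros((600,800,3),np.uint8)
x=rs(b[205:400,282:387],3);o[:585,:315]=x      # side: u=282+px/3, v=205+py/3
x=rs(a[195:295,158:318],3);o[:300,320:800]=x   # top: u=158+(px-320)/3, v=195+py/3
x=rs(a[210:310,325:475],3);o[300:600,320:770]=x # tray u=325+(px-320)/3, v=210+(py-300)/3
cv2.imwrite('pics/c1.png',o)
E
```

```text
(no output)
```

View pics/c1.png

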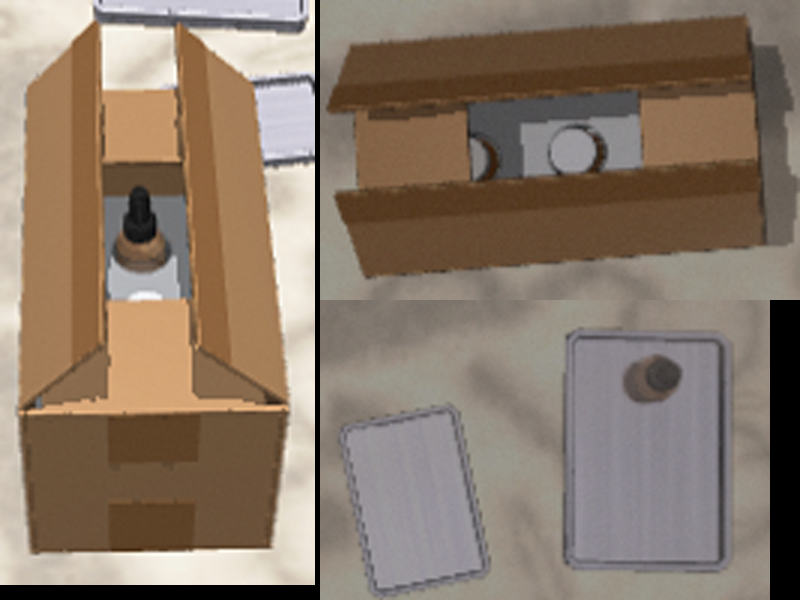

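```bash
cat >> h.py <<'E'
def flap(n,ang,s,r): # point on flap in carton frame; s along crease, r from crease
    c,w=np.cos(ang),np.sin(ang)
    return {'f':[-.07+r*c,s,.1445+r*w],'b':[.07-r*c,s,.1445+r*w],'l':[s,.12-r*c,.14+r*w],'r':[s,-.12+r*c,.14+r*w]}[n]
def toW(x,y,yaw,P):
    P=np.atleast_2d(P).astype(float); c,s=np.cos(yaw),np.sin(yaw)
    return np.c_[x+c*P[:,0]-s*P[:,1],y+s*P[:,0]+c*P[:,1],P[:,2]]
E
python3 - <<'E'
from h import *
from scipy.optimize import least_squares
a=load('top0');b=load('side0')
S=lambda p:(282+p[0]/3,205+p[1]/3);T=lambda p:(158+(p[0]-320)/3,195+p[1]/3)
L=.1185;F=.069
def res(q,full=False):
    x,y,w,f,bk=q
    ps=[([.07,.12,0],(30,552)),([-.07,.12,0],(272,548)),(flap('b',bk,L,0),(22,408)),(flap('f',f,L,0),(287,408)),
     (flap('b',bk,L,F),(103,348)),(flap('f',f,L,F),(197,348)),(flap('b',bk,-L,F),(98,22)),(flap('f',f,-L,F),(178,22)),(flap('b',bk,-L,0),(27,88)),(flap('f',f,-L,0),(252,88))]
    pt=[(flap('b',bk,L,0),(352,45)),(flap('b',bk,-L,0),(745,17)),(flap('b',bk,L,F),(330,108)),(flap('b',bk,-L,F),(752,85)),
     (flap('f',f,L,F),(335,190)),(flap('f',f,-L,F),(760,160)),(flap('f',f,L,0),(367,278)),(flap('f',f,-L,0),(762,245))]
    r=[]
    for s,l,m in((b,ps,S),(a,pt,T)):
        r.append(proj(s,toW(x,y,w,[p for p,_ in l]))-np.array([m(c) for _,c in l]))
    return np.vstack(r).ravel() if not full else np.vstack(r)
g=least_squares(res,[.55,.2,0,.9,.9],loss='soft_l1')
print(g.x,np.degrees(g.x[2]));print(res(g.x,True).round(1).tolist())
t=[onz(a,325+(u-320)/3,210+(v-300)/3,.016)[:2] for u,v in((567,330),(732,333),(732,570),(567,568))]
print(np.round(t,4).tolist(),np.mean(t,0))
print('used',onz(a,325+(662-320)/3,210+(374-300)/3,.09))
E
```

```text
[0.54366653 0.11740251 0.06822663 0.77067134 0.85236837] 3.9090978564423087
[[-0.1, -0.4], [-0.2, -0.5], [-1.6, -1.0], [0.9, -2.5], [0.5, -1.8], [-0.2, -0.7], [0.9, -0.7], [-0.4, 0.6], [0.2, -1.3], [1.2, -2.3], [-0.9, -0.7], [-0.4, -0.9], [-0.7, 1.2], [-1.5, -1.4], [-0.2, 0.6], [-2.2, 0.1], [-1.4, -0.4], [-0.4, 0.4]]
[[0.5964, -0.2168], [0.5937, -0.3317], [0.4304, -0.3276], [0.4329, -0.2137]] [ 0.51337138 -0.27245192]
used [ 0.56042453 -0.26320841  0.09      ]
```

```bash
cat >> h.py <<'E'
C=(.5437,.1174,.0682)
def tgt(tip,yaw,tilt=0,frame=C):
    """tip centre in carton frame (mm); tool x at `yaw` deg from carton x; tilt deg about tool y (tip leads along +tool x if >0)"""
    Rm=(R.from_euler('z',np.degrees(frame[2])+yaw,degrees=True)*R.from_euler('x',180,degrees=True)*R.from_euler('y',tilt,degrees=True))
    p=toW(*frame,np.array(tip)/1e3)[0]-Rm.apply([0,0,.019])
    return p,Rm
def rel(o,ts):
    p0=np.array(o['tool_pos']);R0=R.from_euler('xyz',o['orientation'],degrees=True)
    for p,Rm in ts:
        print(np.round(R0.inv().apply(p-p0)*1e3).astype(int).tolist(),np.round((R0.inv()*Rm).as_rotvec(degrees=True),1).tolist())
def tipc(o,frame=C):
    Rm=R.from_euler('xyz',o['orientation'],degrees=True)
    w=np.array(o['tool_pos'])+Rm.apply([0,0,.019])-[frame[0],frame[1],0]
    return (R.from_euler('z',-frame[2]).apply(w)*1e3).round(1)
E
python3 - <<'E'
from h import *
from plant import ctrl
o=ctrl.get_obs();print(tipc(o)); rel(o,[tgt([0,0,230],0)])
E
```

```text
[-333.7  558.7  225.7]
[496, 422, -4] [0.1, 0.0, -18.7]
```

Request:
{"name": "move_arm", "arguments": {"motion": [[[496, 422, -4], [0, 0, -18.7], 1], [[496, 422, -4], [0, 0, -18.7], 1], [[496, 422, -4], [0, 0, -18.7], 1], [[496, 422, -4], [0, 0, -18.7], 1], [[496, 422, -4], [0, 0, -18.7], 1], [[496, 422, -4], [0, 0, -18.7], 1], [[496, 422, -4], [0, 0, -18.7], 1], [[496, 422, -4], [0, 0, -18.7], 1], [[496, 422, -4], [0, 0, -18.7], 1], [[496, 422, -4], [0, 0, -18.7], 1]]}}

```text
clock: 0.93
tool_pos: [0.4109, 0.3083, 0.2481]
orientation: [-180.0, 0.0, 3.9]
force: [0.8, 0.1, -0.8]
opening: 0.0267
gripper_force: 0.0
```

```bash
python3 - <<'E'
from h import *
from plant import ctrl
o=ctrl.get_obs();print(o['clock'],o['opening'],tipc(o),o['orientation']); rel(o,[tgt([0,0,230],0)])
E
```

```text
0.9333 0.026739453182208182 [-119.4  199.5  229.1] [-1.79993647e+02  4.69625457e-03  3.89270165e+00]
[119, 199, -1] [-0.0, 0.0, -0.0]
```

Request:
{"name": "move_arm", "arguments": {"motion": [[[119, 199, -1], [0, 0, 0], 1], [[119, 199, -1], [0, 0, 0], 1], [[119, 199, -1], [0, 0, 0], 1], [[119, 199, -1], [0, 0, 0], 1], [[119, 199, -1], [0, 0, 0], 1], [[119, 199, -1], [0, 0, 0], 1], [[119, 199, -1], [0, 0, 0], 1], [[119, 199, -1], [0, 0, 0], 1]]}}

```text
clock: 1.6
tool_pos: [0.5428, 0.1183, 0.2484]
orientation: [180.0, 0.1, 3.7]
force: [-1.6, 0.1, -0.4]
opening: 0.0003
gripper_force: 0.0
```

```bash
python3 - <<'E'
from h import *
from plant import ctrl
o=ctrl.get_obs();print(o['clock'],o['opening'],tipc(o),o['orientation'],o['force'])
snap(ctrl,'top','top1')
cv2.imwrite('pics/t1.png',cv2.resize(load('top1')['color'][150:330,130:400],None,fx=2.9,fy=2.9,interpolation=cv2.INTER_CUBIC))
E
```

```text
1.6 0.000284380313903359 [ -0.8   1.  229.4] [1.79974324e+02 7.02330480e-02 3.69376822e+00] [-1.64947773  0.09807173 -0.38744889]
```

View pics/t1.png

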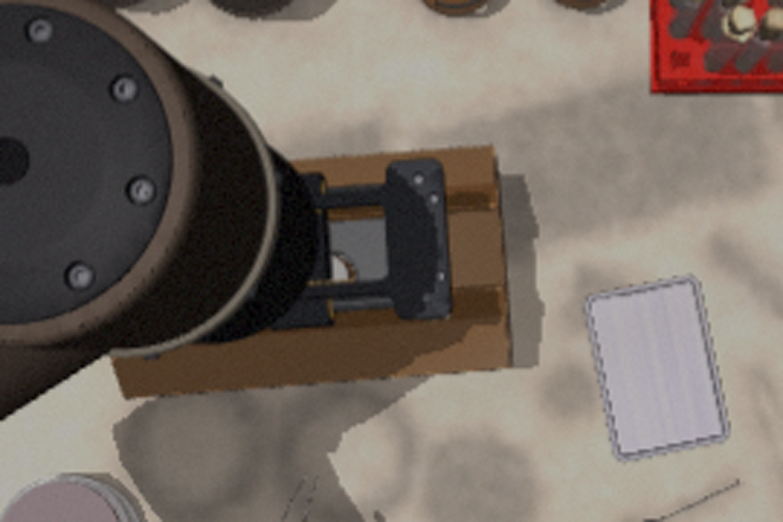

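Request:
{"name": "move_arm", "arguments": {"motion": [[[0, 0, 40], [0, 0, 0], 1], [[0, 0, 70], [0, 0, 0], 1], [[-10, 0, 70], [0, 0, 0], 1], [[-28, 0, 70], [0, 0, 0], 1], [[-46, 0, 70], [0, 0, 0], 1], [[-64, 0, 70], [0, 0, 0], 1], [[-82, 0, 70], [0, 0, 0], 1], [[-100, 0, 70], [0, 0, 0], 1], [[-112, 0, 74], [0, 0, 0], 1], [[-118, 0, 80], [0, 0, 0], 1]]}}

```text
clock: 2.48
tool_pos: [0.4235, 0.1126, 0.1707]
orientation: [-179.9, -0.1, 4.0]
force: [-0.2, 0.1, 0.3]
opening: 0.0005
gripper_force: 0.0
```

Request:
{"name": "move_arm", "arguments": {"motion": [[[0, 0, 4], [0, 0, 0], 1], [[0, 0, 4], [0, 0, 0], 1], [[20, 0, -10], [0, 0, 0], 1], [[55, 0, -10], [0, 0, 0], 1], [[95, 0, -10], [0, 0, 0], 1], [[128, 0, -10], [0, 0, 0], 1], [[146, 0, -10], [0, 0, 0], 1], [[164, 0, -10], [0, 0, 0], 1], [[182, 0, -10], [0, 0, 0], 1], [[200, 0, -10], [0, 0, 0], 1]]}}

```text
clock: 3.32
tool_pos: [0.626, 0.1251, 0.1782]
orientation: [180.0, 0.1, 3.9]
force: [-0.3, 1.1, -0.6]
opening: 0.0004
gripper_force: 0.1
```

Request:
{"name": "move_arm", "arguments": {"motion": [[[15, 0, 0], [0, 0, 0], 1], [[28, 0, 4], [0, 0, 0], 1], [[36, 0, 12], [0, 0, 0], 1], [[36, 0, 14], [0, 0, 0], 1], [[36, 0, 14], [0, 0, 0], 1], [[20, 0, -20], [0, 0, 0], 1], [[-10, 0, -50], [0, 0, 0], 1], [[-50, 0, -50], [0, 0, 0], 1]]}}

```text
clock: 3.98
tool_pos: [0.5779, 0.1226, 0.2331]
orientation: [-180.0, -0.4, 3.9]
force: [1.0, 2.0, 2.9]
opening: 0.0005
gripper_force: 0.0
```

```bash
python3 - <<'E'
from h import *
from plant import ctrl
o=ctrl.get_obs();print(o['clock'],o['opening'],tipc(o),o['orientation'],o['force'])
snap(ctrl,'side','side1')
cv2.imwrite('pics/s1.png',cv2.resize(load('side1')['color'][170:410,230:500],None,fx=2.5,fy=2.5,interpolation=cv2.INTER_CUBIC))
print(o['joint_pos'])
rel(o,[tgt([0,25,215],-90,-30)])
E
```

```text
3.9833 0.000472262821235427 [ 34.6   2.9 214.1] [-179.98066376   -0.38101356    3.88179931] [1.01621746 1.95259221 2.94340607]
[ 31.02511311  12.93843546 -11.72737313   0.17282729 -64.986417
  62.78414867]
[-34, -13, 1] [23.2, -23.8, 87.8]
```

View pics/s1.png

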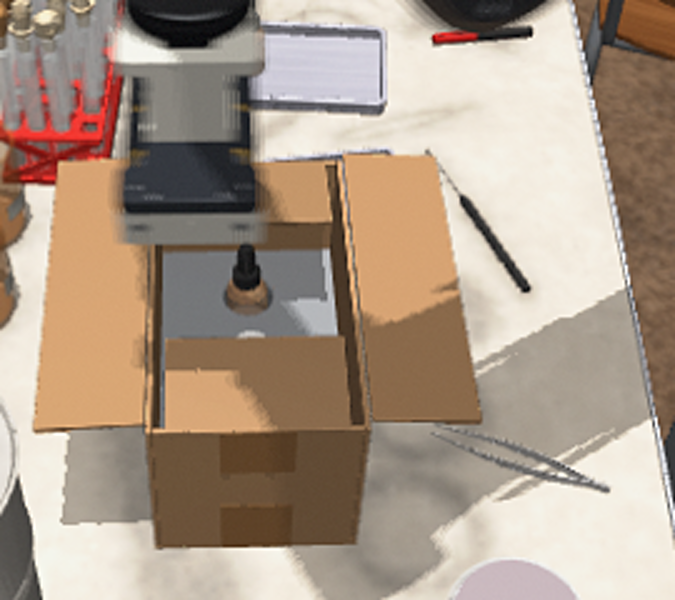

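Request:
{"name": "move_arm", "arguments": {"motion": [[[-34, -13, 1], [23.2, -23.8, 87.8], 1], [[-34, -13, 1], [23.2, -23.8, 87.8], 1], [[-34, -13, 1], [23.2, -23.8, 87.8], 1], [[-34, -13, 1], [23.2, -23.8, 87.8], 1], [[-34, -13, 1], [23.2, -23.8, 87.8], 1], [[-34, -13, 1], [23.2, -23.8, 87.8], 1], [[-34, -13, 1], [23.2, -23.8, 87.8], 1], [[-34, -13, 1], [23.2, -23.8, 87.8], 1], [[-34, -13, 1], [23.2, -23.8, 87.8], 1], [[-34, -13, 1], [23.2, -23.8, 87.8], 1]]}}

```text
clock: 4.87
tool_pos: [0.5399, 0.1325, 0.2273]
orientation: [-175.6, 23.6, -63.6]
force: [-0.7, 0.7, -0.6]
opening: 0.0001
gripper_force: 0.0
```

```bash
python3 - <<'E'
from h import *
from plant import ctrl
o=ctrl.get_obs();print(o['clock'],tipc(o),o['orientation'],o['joint_pos'])
rel(o,[tgt([0,25,215],-90,-30)])
E
```

```text
4.8667 [ -4.3  22.9 210. ] [-175.621267     23.63366201  -63.59972309] [ 16.60910929  13.55228899  -5.43963011 -25.28439257 -72.29380307
  16.95313217]
[-1, -3, -4] [5.8, -5.5, 20.3]
```

Request:
{"name": "move_arm", "arguments": {"motion": [[[-1, -3, -4], [5.8, -5.5, 20.3], 1], [[-1, -3, -4], [5.8, -5.5, 20.3], 1], [[-1, -3, -4], [5.8, -5.5, 20.3], 1], [[-1, -3, -4], [5.8, -5.5, 20.3], 1], [[-1, -3, -4], [5.8, -5.5, 20.3], 1]]}}

```text
clock: 5.28
tool_pos: [0.5423, 0.1324, 0.232]
orientation: [-179.8, 29.9, -85.6]
force: [0.3, 0.8, -0.3]
opening: 0.0006
gripper_force: 0.0
```

```bash
python3 - <<'E'
from h import *
from plant import ctrl
o=ctrl.get_obs();print(o['clock'],tipc(o),o['orientation'],o['joint_pos'])
P=[(25,180),(25,140),(25,122),(38,122),(50,122)]+[(f-8,z-5) for f,z in((58,140),(62.7,155.7),(70.5,172),(83,185),(98,194),(116,198),(128,192),(140,182),(150,171),(158,161))]
rel(o,[tgt([0,y,z],-90,-30) for y,z in P])
E
```

```text
5.2833 [ -0.4  24.5 215.5] [-179.8386046    29.87813973  -85.63051543] [ 12.30092858  12.03432978  -6.63711629 -31.68996315 -69.79661324
   2.81745882]
[17, 0, 31] [0.1, -0.1, 0.4]
[37, 0, 66] [0.1, -0.1, 0.4]
[46, 0, 81] [0.1, -0.1, 0.4]
[35, 0, 88] [0.1, -0.1, 0.4]
[25, 0, 94] [0.1, -0.1, 0.4]
[18, 0, 83] [0.1, -0.1, 0.4]
[6, 0, 71] [0.1, -0.1, 0.4]
[-9, -1, 61] [0.1, -0.1, 0.4]
[-26, -1, 56] [0.1, -0.1, 0.4]
[-44, -1, 56] [0.1, -0.1, 0.4]
[-61, -1, 61] [0.1, -0.1, 0.4]
[-69, -1, 72] [0.1, -0.1, 0.4]
[-74, -1, 87] [0.1, -0.1, 0.4]
[-77, -1, 101] [0.1, -0.1, 0.4]
[-79, -1, 114] [0.1, -0.1, 0.4]
```

Request:
{"name": "move_arm", "arguments": {"motion": [[[17, 0, 31], [0, 0, 0], 1], [[37, 0, 66], [0, 0, 0], 1], [[46, 0, 81], [0, 0, 0], 1], [[46, 0, 81], [0, 0, 0], 1], [[35, 0, 88], [0, 0, 0], 1], [[25, 0, 94], [0, 0, 0], 1], [[25, 0, 94], [0, 0, 0], 1], [[18, 0, 83], [0, 0, 0], 1], [[6, 0, 71], [0, 0, 0], 1], [[6, 0, 71], [0, 0, 0], 1]]}}

```text
clock: 6.12
tool_pos: [0.5425, 0.165, 0.1733]
orientation: [-179.3, 30.0, -85.3]
force: [0.7, 0.3, 0.2]
opening: 0.0003
gripper_force: 0.0
```

Request:
{"name": "move_arm", "arguments": {"motion": [[[-15, 0, -10], [0, 0, 0], 1], [[-32, 0, -15], [0, 0, 0], 1], [[-50, 0, -15], [0, 0, 0], 1], [[-67, 0, -10], [0, 0, 0], 1], [[-75, 0, 1], [0, 0, 0], 1], [[-80, 0, 16], [0, 0, 0], 1], [[-83, 0, 30], [0, 0, 0], 1], [[-85, 0, 43], [0, 0, 0], 1], [[-85, 0, 43], [0, 0, 0], 1]]}}

```text
clock: 6.87
tool_pos: [0.5319, 0.2596, 0.171]
orientation: [180.0, 29.9, -85.7]
force: [0.2, -0.3, -0.2]
opening: 0.0001
gripper_force: 0.0
```

```bash
python3 - <<'E'
from h import *
from plant import ctrl
o=ctrl.get_obs();print(o['clock'],tipc(o),o['orientation'],o['joint_pos'],o['force'])
snap(ctrl,'side','side2')
cv2.imwrite('pics/s2.png',cv2.resize(load('side2')['color'][150:410,200:480],None,fx=2.3,fy=2.3,interpolation=cv2.INTER_CUBIC))
rel(o,[tgt([0,150,230],-90,-30),tgt([0,-25,225],-90,30)])
E
```

```text
6.8667 [ -2.2 152.1 154.6] [179.98761493  29.90825359 -85.66716766] [ 25.30647485  15.09904313 -10.73233152 -33.53722067 -57.44190619
  -4.21921135] [ 0.18328176 -0.26182929 -0.24112336]
[-36, -2, -66] [0.2, -0.1, 0.4]
[102, -1, -140] [0.0, 59.9, 0.5]
```

View pics/s2.png

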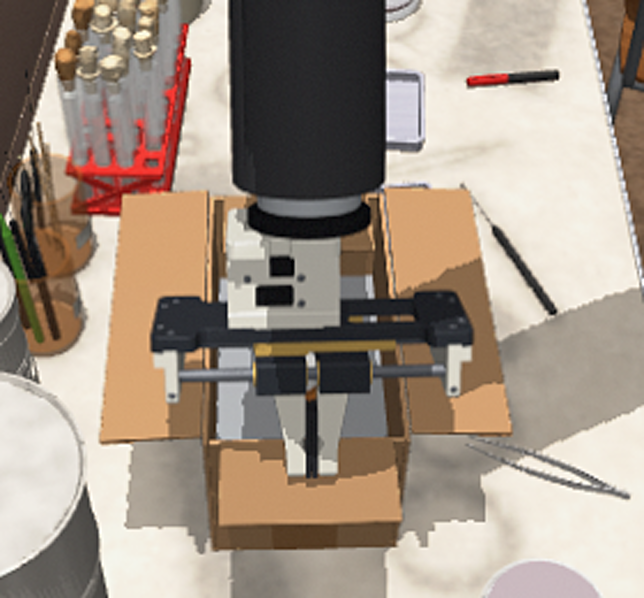

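Request:
{"name": "move_arm", "arguments": {"motion": [[[-18, 0, -33], [0, 0, 0], 1], [[102, 0, -140], [0, 60, 0], 1], [[102, 0, -140], [0, 60, 0], 1], [[102, 0, -140], [0, 60, 0], 1], [[102, 0, -140], [0, 60, 0], 1], [[102, 0, -140], [0, 60, 0], 1], [[102, 0, -140], [0, 60, 0], 1], [[102, 0, -140], [0, 60, 0], 1], [[102, 0, -140], [0, 60, 0], 1], [[102, 0, -140], [0, 60, 0], 1]]}}

```text
clock: 7.75
tool_pos: [0.5451, 0.1011, 0.2436]
orientation: [-179.8, -30.6, -85.7]
force: [-0.1, 0.0, -0.9]
opening: 0.0001
gripper_force: 0.0
```

Request:
{"name": "move_arm", "arguments": {"motion": [[[0, 0, 0], [0, 0, 0], 1], [[0, 0, 0], [0, 0, 0], 1]]}}

```text
clock: 7.92
tool_pos: [0.5449, 0.1007, 0.2432]
orientation: [-179.9, -30.1, -85.8]
force: [0.1, -0.1, 0.7]
opening: 0.0003
gripper_force: 0.0
```

```bash
python3 - <<'E'
from h import *
from plant import ctrl
o=ctrl.get_obs();print(o['clock'],tipc(o),o['orientation'],o['joint_pos'],o['force'])
P=[(25,180),(25,140),(25,124),(38,124),(50,124)]+[(f-8,z-5) for f,z in((58,140),(62.7,155.7),(70.5,172),(83,185),(98,194),(116,198),(128,192),(140,182),(150,171),(158,161))]
rel(o,[tgt([0,-y,z],-90,30) for y,z in P])
E
```

```text
7.9167 [ 2.000e-01 -2.620e+01  2.268e+02] [-179.88612569  -30.0599174   -85.75715494] [ 44.86626144  15.53147656 -22.32710916  23.37617062 -74.04563171
 -51.48669061] [ 0.11278213 -0.10003922  0.73092148]
[-24, 0, 40] [-0.3, -0.1, 0.3]
[-45, 0, 75] [-0.3, -0.1, 0.3]
[-53, 0, 88] [-0.3, -0.1, 0.3]
[-41, 0, 95] [-0.3, -0.1, 0.3]
[-31, 0, 101] [-0.3, -0.1, 0.3]
[-25, 0, 91] [-0.3, -0.1, 0.3]
[-13, 0, 80] [-0.3, -0.1, 0.3]
[1, 0, 70] [-0.3, -0.1, 0.3]
[19, 0, 65] [-0.3, -0.1, 0.3]
[36, 1, 65] [-0.3, -0.1, 0.3]
[54, 1, 70] [-0.3, -0.1, 0.3]
[61, 1, 81] [-0.3, -0.1, 0.3]
[67, 1, 96] [-0.3, -0.1, 0.3]
[70, 1, 111] [-0.3, -0.1, 0.3]
[72, 1, 123] [-0.3, -0.1, 0.3]
```

Request:
{"name": "move_arm", "arguments": {"motion": [[[-24, 0, 40], [0, 0, 0], 1], [[-45, 0, 75], [0, 0, 0], 1], [[-53, 0, 88], [0, 0, 0], 1], [[-53, 0, 88], [0, 0, 0], 1], [[-41, 0, 95], [0, 0, 0], 1], [[-31, 0, 101], [0, 0, 0], 1], [[-31, 0, 101], [0, 0, 0], 1], [[-25, 0, 91], [0, 0, 0], 1], [[-13, 0, 80], [0, 0, 0], 1], [[-13, 0, 80], [0, 0, 0], 1]]}}

```text
clock: 8.75
tool_pos: [0.5486, 0.0712, 0.1724]
orientation: [-179.5, -29.9, -86.0]
force: [0.5, -0.2, 0.1]
opening: 0.0005
gripper_force: 0.0
```

Request:
{"name": "move_arm", "arguments": {"motion": [[[14, 0, -10], [0, 0, 0], 1], [[32, 0, -15], [0, 0, 0], 1], [[49, 0, -15], [0, 0, 0], 1], [[67, 0, -10], [0, 0, 0], 1], [[74, 0, 1], [0, 0, 0], 1], [[80, 0, 16], [0, 0, 0], 1], [[83, 0, 31], [0, 0, 0], 1], [[85, 0, 43], [0, 0, 0], 1], [[85, 0, 43], [0, 0, 0], 1]]}}

```text
clock: 9.5
tool_pos: [0.5526, -0.0259, 0.1715]
orientation: [180.0, -30.1, -85.9]
force: [0.6, -0.2, 0.5]
opening: 0.0004
gripper_force: 0.0
```

```bash
python3 - <<'E'
from h import *
from plant import ctrl
o=ctrl.get_obs();print(o['clock'],tipc(o),o['orientation'],o['joint_pos'],o['force'])
rel(o,[tgt([0,-150,230],-90,30),tgt([0,-70,250],-90,0),tgt([0,-70,250],0,0)])
E
```

```text
9.5 [  -0.9 -153.1  155.1] [179.97056549 -30.13466629 -85.88977393] [ 32.98508324  16.00136544 -34.45964655  30.77197283 -59.17988754
 -49.50099672] [ 0.55133263 -0.20286653  0.51074155]
[35, -1, -66] [-0.1, -0.1, 0.2]
[-15, -1, -121] [-0.0, -30.1, 0.2]
[-15, -1, -121] [23.6, -23.6, -87.5]
```

```bash
python3 - <<'E'
from h import *
from plant import ctrl
o=ctrl.get_obs()
rel(o,[tgt([0,-158,150],-90,30),tgt([0,-164,145],-90,30),tgt([0,-155,220],-90,30),tgt([0,-70,290],0,0)])
E
```

```text
[2, -1, 7] [-0.1, -0.1, 0.2]
[4, -1, 14] [-0.1, -0.1, 0.2]
[34, -1, -55] [-0.1, -0.1, 0.2]
[5, -1, -156] [23.6, -23.6, -87.5]
```

Request:
{"name": "move_arm", "arguments": {"motion": [[[2, 0, 7], [0, 0, 0], 1], [[4, 0, 14], [0, 0, 0], 1], [[4, 0, 14], [0, 0, 0], 1], [[19, 0, -22], [0, 0, 0], 1], [[34, 0, -55], [0, 0, 0], 1], [[5, 0, -156], [23.6, -23.6, -87.5], 0.4], [[5, 0, -156], [23.6, -23.6, -87.5], 0.4], [[5, 0, -156], [23.6, -23.6, -87.5], 0.4], [[5, 0, -156], [23.6, -23.6, -87.5], 0.4], [[5, 0, -156], [23.6, -23.6, -87.5], 0.4]]}}

```text
clock: 10.33
tool_pos: [0.5486, 0.0522, 0.3121]
orientation: [174.1, -18.9, -49.2]
force: [-1.2, -0.1, -1.3]
opening: 0.0282
gripper_force: 0.0
```

```bash
python3 - <<'E'
from h import *
from plant import ctrl
o=ctrl.get_obs();print(o['clock'],tipc(o),o['orientation'],o['joint_pos'])
rel(o,[tgt([0,-70,290],0,0)])
E
```

```text
10.3333 [  2.6 -71.5 294.3] [174.10784617 -18.86298658 -49.18014899] [ 38.03809331   4.87667732 -21.73771664  20.32831136 -69.88119434
  -6.34532341]
[2, 3, 4] [14.2, -14.8, -53.5]
```

Request:
{"name": "move_arm", "arguments": {"motion": [[[2, 3, 4], [14.2, -14.8, -53.5], 0.4], [[2, 3, 4], [14.2, -14.8, -53.5], 0.4], [[2, 3, 4], [14.2, -14.8, -53.5], 0.4], [[2, 3, 4], [14.2, -14.8, -53.5], 0.4], [[2, 3, 4], [14.2, -14.8, -53.5], 0.4], [[2, 3, 4], [14.2, -14.8, -53.5], 0.4], [[2, 3, 4], [14.2, -14.8, -53.5], 0.4], [[2, 3, 4], [14.2, -14.8, -53.5], 0.4], [[2, 3, 4], [14.2, -14.8, -53.5], 0.4], [[2, 3, 4], [14.2, -14.8, -53.5], 0.4]]}}

```text
clock: 11.17
tool_pos: [0.5482, 0.0455, 0.3077]
orientation: [179.8, 0.0, 3.2]
force: [-0.2, -1.2, -0.5]
opening: 0.0524
gripper_force: 0.0
```

```bash
python3 - <<'E'
from h import *
from plant import ctrl
o=ctrl.get_obs();print(o['clock'],o['opening'],tipc(o),o['orientation'],o['joint_pos'])
a=snap(ctrl,'wrist','w3');b=snap(ctrl,'side','side3')
print(a['cam_to_world'])
A=cv2.resize(a['color'],(400,300));B=cv2.resize(b['color'][150:450,200:600],(400,300))
B2=cv2.resize(b['color'][190:400,240:390],(400,560))
o=np.zeros((600,800,3),np.uint8);o[:300,:400]=A;o[:560,400:]=B2
cv2.imwrite('pics/c3.png',o)
for s in(a,b):
  print([proj(s,toW(*C,p))[0].round(0).tolist() for p in([0,-.07,.102],[0,-.07,.072],[0,0,.072],[0,.07,.072])])
E
```

```text
11.1667 0.052443014372158495 [ -0.4 -72.1 288.7] [1.79844970e+02 4.46593727e-02 3.16312056e+00] [ 25.23665976   6.7511661   -9.51927971   0.1321103  -73.82924051
  67.88961797]
[[ 0.05528264  0.9561127   0.28773656  0.62554758]
 [-0.99846541  0.05199477  0.01906238  0.05062663]
 [ 0.00326498 -0.28834882  0.95751987  0.44500905]
 [ 0.          0.          0.          1.        ]]
[[310.0, 213.0], [310.0, 207.0], [249.0, 208.0], [188.0, 209.0]]
[[330.0, 268.0], [330.0, 278.0], [331.0, 308.0], [332.0, 340.0]]
```

View pics/c3.png

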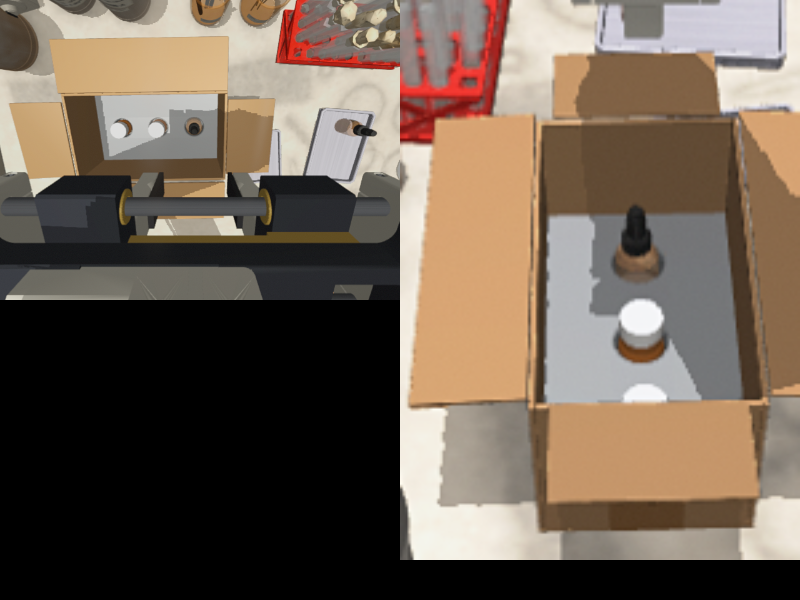

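```bash
python3 - <<'E'
from h import *
from plant import ctrl
o=ctrl.get_obs();print(tipc(o),o['orientation'])
rel(o,[tgt([0,-70,z],0,0) for z in(150,82)])
E
```

```text
[ -1.  -71.8 288.6] [1.79815841e+02 5.21071539e-02 3.21403425e+00]
[1, -2, 139] [0.2, 0.1, -0.7]
[1, -2, 207] [0.2, 0.1, -0.7]
```

Request:
{"name": "move_arm", "arguments": {"motion": [[[1, -2, 40], [0, 0, -0.7], 0.57], [[1, -2, 80], [0, 0, -0.7], 0.57], [[1, -2, 110], [0, 0, -0.7], 0.57], [[1, -2, 139], [0, 0, -0.7], 0.57], [[1, -2, 165], [0, 0, -0.7], 0.57], [[1, -2, 165], [0, 0, -0.7], 0.57], [[1, -2, 165], [0, 0, -0.7], 0.57], [[1, -2, 165], [0, 0, -0.7], 0.57], [[1, -2, 165], [0, 0, -0.7], 0.57]]}}

```text
clock: 12.02
tool_pos: [0.5497, 0.0481, 0.145]
orientation: [179.9, -0.1, 4.1]
force: [-0.4, 0.8, 0.4]
opening: 0.0378
gripper_force: 0.0
```

```bash
python3 - <<'E'
from h import *
from plant import ctrl
o=ctrl.get_obs();print(o['opening'],tipc(o),o['orientation'],o['force'])
rel(o,[tgt([0,-70,z],0,0) for z in(82,)])
a=snap(ctrl,'wrist','w4')
cv2.imwrite('pics/w4.png',a['color'])
E
```

```text
0.0377511892761168 [  1.3 -69.6 126. ] [ 1.79906506e+02 -1.30206911e-01  4.12450296e+00] [-0.38846687  0.80498567  0.38869841]
[-1, 0, 44] [0.1, -0.1, 0.2]
```

View pics/w4.png

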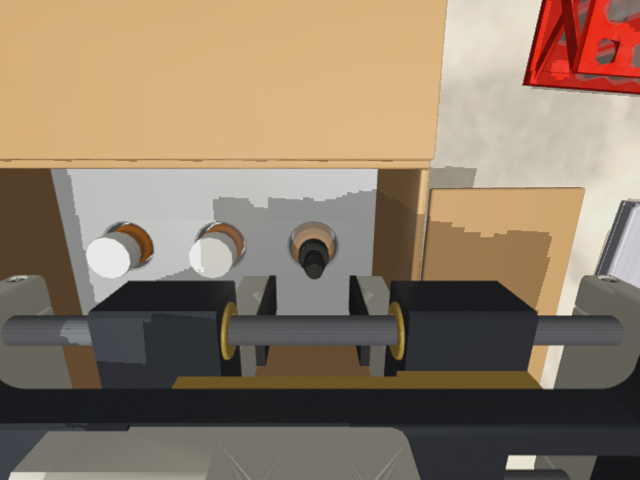

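```bash
python3 - <<'E'
from h import *
a=load('w4')
P=onz(a,314,271,.102)-[C[0],C[1],0];print(R.from_euler('z',-C[2]).apply(P))
for uv in((213,252),(113,257)):
  P=onz(a,*uv,.072)-[C[0],C[1],0];print(R.from_euler('z',-C[2]).apply(P))
E
```

```text
[ 0.00359461 -0.07023894  0.102     ]
[ 0.00471028 -0.00256916  0.072     ]
[0.00093662 0.06510563 0.072     ]
```

Request:
{"name": "move_arm", "arguments": {"motion": [[[1, 0, 20], [0, 0, 0], 0.57], [[1, 0, 36], [0, 0, 0], 0.57], [[1, 0, 44], [0, 0, 0], 0.57], [[1, 0, 44], [0, 0, 0], 0.57], [[1, 0, 44], [0, 0, 0], 1], [[1, 0, 44], [0, 0, 0], 1], [[1, 0, 44], [0, 0, 0], 1], [[1, 0, 44], [0, 0, 0], 1], [[1, 0, 44], [0, 0, 0], 1], [[1, 0, 44], [0, 0, 0], 1]]}}

```text
clock: 12.9
tool_pos: [0.5501, 0.0475, 0.0996]
orientation: [179.9, -0.0, 4.1]
force: [-0.9, -0.9, 5.8]
opening: 0.0144
gripper_force: 30.0
```

Request:
{"name": "move_arm", "arguments": {"motion": [[[0, 0, 0], [0, 0, 0], 1], [[0, 0, 0], [0, 0, 0], 1], [[0, 0, -8], [0, 0, 0], 1], [[0, 0, -20], [0, 0, 0], 1], [[0, 0, -35], [0, 0, 0], 1], [[0, 0, -50], [0, 0, 0], 1], [[0, 0, -60], [0, 0, 0], 1], [[0, 0, -60], [0, 0, 0], 1]]}}

```text
clock: 13.57
tool_pos: [0.5507, 0.048, 0.1611]
orientation: [179.9, -0.1, 4.1]
force: [0.6, 0.1, 0.3]
opening: 0.0144
gripper_force: 29.3
```

```bash
python3 - <<'E'
from h import *
from plant import ctrl
o=ctrl.get_obs();print(o['clock'],o['opening'],o['gripper_force'],tipc(o),o['orientation'],o['force'])
E
```

```text
13.5667 0.014360223836888198 29.307235839078203 [  2.3 -69.7 142.1] [ 1.79924397e+02 -1.30358748e-01  4.14306060e+00] [0.64822992 0.09905615 0.29756249]
```

```bash
python3 - <<'E'
from h import *
from plant import ctrl
o=ctrl.get_obs()
T0=(.5134,-.2725,.0682)
w=R.from_euler('z',4.14,degrees=True)*R.from_euler('x',180,degrees=True)
rel(o,[(np.array([.5507,.048,.29]),w)]+[(np.array([.472,-.2725,z]),w) for z in(.29,.12,.092)])
E
```

```text
[0, 0, -129] [0.1, -0.1, 0.0]
[-101, 314, -129] [0.1, -0.1, 0.0]
[-102, 314, 41] [0.1, -0.1, 0.0]
[-102, 314, 69] [0.1, -0.1, 0.0]
```

Request:
{"name": "move_arm", "arguments": {"motion": [[[0, 0, -15], [0, 0, 0], 1], [[0, 0, -40], [0, 0, 0], 1], [[0, 0, -70], [0, 0, 0], 1], [[0, 0, -100], [0, 0, 0], 1], [[0, 0, -122], [0, 0, 0], 1], [[0, 0, -129], [0, 0, 0], 1], [[0, 0, -129], [0, 0, 0], 1], [[-5, 15, -129], [0, 0, 0], 1], [[-13, 40, -129], [0, 0, 0], 1], [[-22, 70, -129], [0, 0, 0], 1]]}}

```text
clock: 14.4
tool_pos: [0.5315, -0.0238, 0.2854]
orientation: [179.9, 0.3, 4.2]
force: [0.6, 0.4, -0.4]
opening: 0.0146
gripper_force: 29.3
```

Request:
{"name": "move_arm", "arguments": {"motion": [[[-11, 34, 0], [0, 0, 0], 1], [[-22, 68, 0], [0, 0, 0], 1], [[-33, 102, 0], [0, 0, 0], 1], [[-44, 136, 0], [0, 0, 0], 1], [[-55, 170, 0], [0, 0, 0], 1], [[-66, 202, 0], [0, 0, 0], 1], [[-73, 226, 0], [0, 0, 0], 1], [[-78, 240, 0], [0, 0, 0], 1], [[-79, 244, 0], [0, 0, 0], 1], [[-79, 244, 0], [0, 0, 0], 1]]}}

```text
clock: 15.23
tool_pos: [0.4701, -0.2735, 0.2865]
orientation: [179.9, 0.3, 4.0]
force: [1.2, 0.5, -0.6]
opening: 0.0143
gripper_force: 29.3
```

```bash
python3 - <<'E'
from h import *
from plant import ctrl
o=ctrl.get_obs();print(o['clock'],o['opening'],o['gripper_force'],o['tool_pos'],o['orientation'],o['force'])
w=R.from_euler('z',4.14,degrees=True)*R.from_euler('x',180,degrees=True)
rel(o,[(np.array([.472,-.2725,z]),w) for z in(.13,.1,.092)])
a=snap(ctrl,'side','s5');cv2.imwrite('pics/s5.png',cv2.resize(a['color'][60:360,220:480],None,fx=2,fy=2))
E
```

```text
15.2333 0.014342865385817015 29.306292008404853 [ 0.47005313 -0.27348408  0.28645533] [179.94510781   0.2500605    3.98060477] [ 1.21573646  0.45492708 -0.62441286]
[3, -1, 156] [0.1, 0.3, -0.2]
[3, -1, 186] [0.1, 0.3, -0.2]
[3, -1, 194] [0.1, 0.3, -0.2]
```

View pics/s5.png

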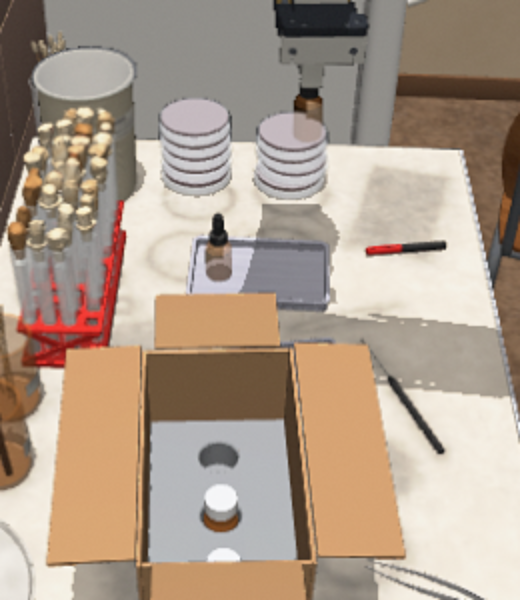

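Request:
{"name": "move_arm", "arguments": {"motion": [[[1, 0, 30], [0, 0, 0], 1], [[2, -1, 65], [0, 0, 0], 1], [[3, -1, 100], [0, 0.3, 0], 1], [[3, -1, 135], [0, 0.3, 0], 1], [[3, -1, 160], [0, 0.3, 0], 1], [[3, -1, 176], [0, 0.3, 0], 1], [[3, -1, 184], [0, 0.3, 0], 1], [[3, -1, 188], [0, 0.3, 0], 1], [[3, -1, 190], [0, 0.3, 0], 1], [[3, -1, 190], [0, 0.3, 0], 1]]}}

```text
clock: 16.12
tool_pos: [0.4748, -0.2716, 0.0991]
orientation: [179.9, -0.3, 4.2]
force: [0.1, -0.3, -0.5]
opening: 0.0144
gripper_force: 29.3
```

Request:
{"name": "move_arm", "arguments": {"motion": [[[0, 0, 1], [0, 0, 0], 1], [[0, 0, 2], [0, 0, 0], 1], [[0, 0, 3], [0, 0, 0], 1], [[0, 0, 3], [0, 0, 0], 1]]}}

```text
clock: 16.45
tool_pos: [0.4743, -0.2719, 0.0959]
orientation: [179.9, -0.3, 4.1]
force: [-0.2, -0.1, -1.1]
opening: 0.0146
gripper_force: 29.3
```

Request:
{"name": "move_arm", "arguments": {"motion": [[[0, 0, 1], [0, 0, 0], 1], [[0, 0, 2], [0, 0, 0], 1], [[0, 0, 3], [0, 0, 0], 1], [[0, 0, 3], [0, 0, 0], 1]]}}

```text
clock: 16.78
tool_pos: [0.4741, -0.2718, 0.0924]
orientation: [179.9, -0.2, 4.1]
force: [-0.1, 0.7, -1.3]
opening: 0.0145
gripper_force: 29.3
```

Request:
{"name": "move_arm", "arguments": {"motion": [[[0, 0, 1], [0, 0, 0], 1], [[0, 0, 2], [0, 0, 0], 1], [[0, 0, 2], [0, 0, 0], 1]]}}

```text
clock: 17.03
tool_pos: [0.4745, -0.2719, 0.0907]
orientation: [179.9, -0.3, 4.1]
force: [0.1, -0.1, -0.4]
opening: 0.0147
gripper_force: 29.4
```

Request:
{"name": "move_arm", "arguments": {"motion": [[[0, 0, 1], [0, 0, 0], 1], [[0, 0, 1], [0, 0, 0], 1]]}}

```text
clock: 17.2
tool_pos: [0.4752, -0.2722, 0.0906]
orientation: [179.8, -0.3, 4.2]
force: [-0.7, 0.7, 6.3]
opening: 0.0143
gripper_force: 30.0
```

Request:
{"name": "move_arm", "arguments": {"motion": [[[0, 0, 1], [0, 0, 0], 1], [[0, 0, 1], [0, 0, 0], 1]]}}

```text
clock: 17.37
tool_pos: [0.4759, -0.2725, 0.0905]
orientation: [179.8, -0.4, 4.2]
force: [-0.9, 1.2, 11.7]
opening: 0.0144
gripper_force: 30.7
```

Request:
{"name": "move_arm", "arguments": {"motion": [[[0, 0, -1.5], [0, 0, 0], 1], [[0, 0, -1.5], [0, 0, 0], 0.8], [[0, 0, -1.5], [0, 0, 0], 0.7], [[0, 0, -1.5], [0, 0, 0], 0.6], [[0, 0, -1.5], [0, 0, 0], 0.5], [[0, 0, -1.5], [0, 0, 0], 0.5], [[0, 0, -1.5], [0, 0, 0], 0.5], [[0, 0, -1.5], [0, 0, 0], 0.5]]}}

```text
clock: 18.03
tool_pos: [0.4742, -0.2718, 0.09]
orientation: [179.9, -0.2, 4.1]
force: [0.5, -0.7, 0.3]
opening: 0.0435
gripper_force: 0.0
```

Request:
{"name": "move_arm", "arguments": {"motion": [[[0, 0, -5], [0, 0, 0], 0.5], [[0, 0, -15], [0, 0, 0], 0.5], [[0, 0, -35], [0, 0, 0], 0.5], [[0, 0, -70], [0, 0, 0], 0.5], [[0, 0, -105], [0, 0, 0], 0.5], [[0, 0, -140], [0, 0, 0], 0.5], [[-30, 0, -165], [0, 0, 0], 0.5], [[-30, 0, -165], [0, 0, 0], 0.5], [[-30, 0, -165], [0, 0, 0], 0.5]]}}

```text
clock: 18.78
tool_pos: [0.4435, -0.2739, 0.258]
orientation: [179.8, -0.5, 4.1]
force: [0.1, -0.9, -0.8]
opening: 0.0438
gripper_force: 0.0
```

```bash
python3 - <<'E'
from h import *
from plant import ctrl
o=ctrl.get_obs();print(o['clock'],o['opening'],o['gripper_force'],o['tool_pos'],o['force'],o['qvel'].round(2))
a=snap(ctrl,'side','s6');cv2.imwrite('pics/s6.png',cv2.resize(a['color'][60:400,220:480],None,fx=1.75,fy=1.75))
E
```

```text
18.7833 0.04384021044329434 0.0 [ 0.44352986 -0.273868    0.25799577] [ 0.09539371 -0.87482509 -0.77081789] [ 0.32  3.16 -1.52 -0.63  1.46 -0.16]
```

View pics/s6.png

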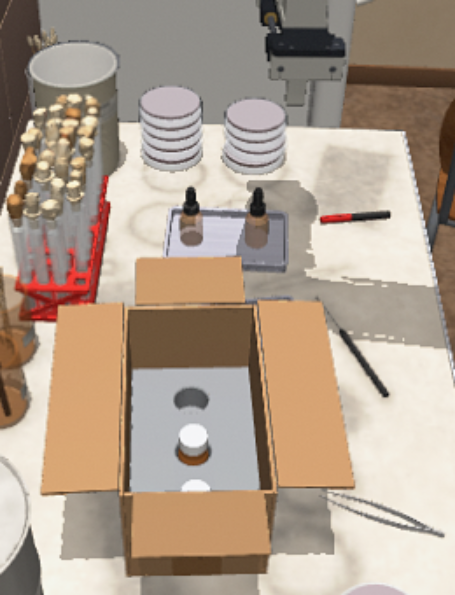

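Both bottles stand upright on the tray at (257,230) and (190,228). The four flaps are folded back and the jars are still in their wells.

```bash
python3 -c "
from plant import ctrl
print(ctrl.close_job())"
```

```text
the job is handed in; nothing more can be done
None
```

I folded all four flaps back and stood the new dropper bottle upright on the tray next to the one already there; the final picture shows the jars and the other bottle undisturbed. I handed the job in at about 19 s, and no verdict came back.

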